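# Load the spring-follower carton tray and hold the row home

## Task

Load the spring-loaded carton tray: set the tall carton down in it first, upright, lengthwise and next to the spring plate, then put the low carton lengthwise in the channel behind it. Push the row along the channel with the low carton, gently, until the spring plate comes up hard against its end stop. Finish while still holding the row pressed home there: do not let go and do not crush the cartons (about 15 to 20 N is plenty, never over 50 N).

Things in the scene. Friction and masses are not known exactly. Their poses are not given: they have to be found in the camera images.
- spring_tray: Fixed aluminium tray, 280 x 76 mm. Origin: centre of its underside; x along the channel to the spring plate, z up. Floor 10 mm thick; side walls 4 mm thick, tops at z = 25 mm; channel 68 mm wide centred on y = 0, open at x = -140 mm. Stop studs and end bracket (up to z = 60 mm) behind the plate. Pressed home, the low carton is centred at about x = -27 mm.
- follower (a joint): Travel of the sprung plate along the tray's +x, in m: 0 at rest (its face at tray x = 60 mm), 0.025 at the hard stop (face at x = 85 mm). Steel plate 60 mm wide, z = 13 to 57 mm. The spring pushes back with about 4.8 N as it starts to move and 10.8 N at the stop, and returns by itself.
- tall_carton: Tall plain white carton, 59 (its x) x 66 (its y) x 75 mm high, 0.09 kg. Origin: centre of its underside, z up. It stands on the bench. In the tray its y (66 mm side) runs along the tray's x, so that its 59 mm width fits across the channel; either way round.
- low_carton: Low plain white carton, 60 (its x) x 91 (its y) x 43 mm high, 0.07 kg. Origin: centre of its underside, z up. It lies on the bench. In the tray its y (91 mm side) runs along the tray's x, so that its 60 mm width fits across the channel; either way round. A tall pile of boxes stands between here and the tray, from world x = 0.47 m back: pass in front of it.

How it is judged (in metres and radians):
On the way, in this order (a step that is already met when the one before it is completed fails the run):
1. the tall carton stands lengthwise on the tray's floor and is let go (y of tall_carton in the frame of spring_tray between -0.008 and 0.008 m and z of tall_carton in the frame of spring_tray between 0.007 and 0.014 m and angle between tall_carton's own z axis and vertical below 0.08 rad and angle between the y axis of tall_carton and the x axis of spring_tray, either way round below 0.2 rad and x of tall_carton in the frame of spring_tray between -0.04 and 0.06 m and contact force between the fingers and tall_carton below 0.1 N and linear speed of tall_carton below 0.02 m/s), for 0.2 s.
2. the low carton lies lengthwise on the tray's floor behind the tall one (y of tall_carton in the frame of spring_tray between -0.008 and 0.008 m and z of tall_carton in the frame of spring_tray between 0.007 and 0.014 m and angle between each of tall_carton, low_carton's own z axis and vertical below 0.08 rad and angle between the y axis of each of tall_carton, low_carton and the x axis of spring_tray, either way round below 0.2 rad and x of tall_carton in the frame of spring_tray between -0.04 and 0.06 m and y of low_carton in the frame of spring_tray between -0.008 and 0.008 m and z of low_carton in the frame of spring_tray between 0.007 and 0.014 m and x of low_carton in the frame of spring_tray between -0.11 and -0.02 m), for 0.2 s.
At the end, for the whole second after the job is handed in: Both cartons on the tray floor in a row (8 mm, 0.2 rad), follower within 1.5 mm of its hard stop, low carton pressing the tall one with 10 to 50 N, at rest, fingers still on the low carton with over 3 N, all through the last second (all of step 2 and value of joint follower above 0.0235 m and contact force between low_carton and tall_carton between 10 and 50 N and contact force between the fingers and low_carton above 3 N and linear speed of each of low_carton, tall_carton below 0.01 m/s); the arm keeps its last pose, push and grip.
It fails at once if a carton is pressed with more than 50 N along the row (contact force between low_carton and tall_carton above 50 N).
It fails at once if the tall carton is pressed into the spring plate or tray with more than 50 N (contact force between tall_carton and spring_tray above 50 N).
It also fails if it takes over 72 s, if anything falls off the work surface, if the arm or the gripper's body presses on something with over 40 N, if the wrist force passes 120 N, or if a joint passes its speed limit or range.

## Robot

A 6-joint arm with a two-finger parallel gripper is mounted at the origin on a cart in front of the work surface, level with it; the furniture and walls round the work are solid. World frame = base frame: x ahead of the robot, y to its left, z up, the work surface at z = 0. Lengths are in m, angles in degrees, forces in N, time in s.
With the tool pointing down it reaches from about 0.3 to 0.75 m from the base axis. Payload 8.5 kg.
Tool frame: the origin (TCP) lies at the very end of the fingers, on their centre line; the grasp point (between the pads) lies 19 mm behind it (env.hold_point_z is the distance from the TCP to the grasp point, in m); z points along the fingers, y is the line along which they close (so a half turn about z gives the same grasp; the last joint's range is limited). The gripper opens to 85 mm and grips with 20 to 120 N. Pads are 22 mm wide; open, the fingers measure 114 mm over their backs; the gripper's body (76 mm by 85 mm) begins 54 mm behind the grasp point. The pads swing forward as they close: fully open they stand 13 mm farther back than shut.
Start: joints at [64.67, 21.807, 74.336, -0, 83.858, -12.336], TCP at [0.124, 0.536, 0.231] pointing down, gripper open.
Joint ranges: [-178.18, 178.18], [-50.72, 133.34], [12.68, 142.11], [-81.47, 261.47], [9.98, 163.14], [-165.26, 165.26]. Speed limits (degrees/s): [136.94, 136.94, 180, 180, 180, 180].

## Interface

Orientations are given as a 3x3 rotation matrix whose columns are the frame's x, y, z axes.
In Python, from rig import env, optics gives the robot as it stands.
- The arm moves only by the shell command python3 -m jog 'ROWS' [OPENING] [FORCE]. ROWS is JSON, a list of rows, each an object with "linear": the shift along the tool's x, y, z in units of 40 mm (1.0 is 40 mm), a list of three; "roll": the turn about the tool's z in units of 5 degrees (1.0 is 5 degrees). A call has 1 to 12 rows; each row shifts and turns the commanded pose from where the row before left it, along the tool's axes as they then stand; what a row does not reach is not made up. A row lasts 1/12 s, in which the tool goes at most 41.7 mm and 7.16 degrees, less where a joint would pass 70% of its speed; a pose out of reach is approached as far as the arm can. A call is refused whole if a number of a shift passes 1 or a number of a turn 1, either way. A call with a gripper value outside its range is refused whole. OPENING is the opening, from -1 (shut) to 1 (fully open), set as the call begins (- or left out, the last holds). The fingers move at their own pace and stop on an object; FORCE is the grip in N (left out, the last holds). Time passes only in rows, so rows that do not move let the fingers close. It gives the time, the measured TCP pose, the force, the opening and the grip force at its end, in the units of the state.
- env.observe(): the state, without advancing time (a new reading comes with each control period).
- optics.get_image(name): name is "scene" or "top"; returns the picture (384x512x3 uint8, red, green, blue); there is no depth.
- optics.calibration(name): a dict with "fov_y" (degrees; the focal length in pixels is half the picture's height over the tangent of half this angle, whatever the lens; pixels are square), "cx", "cy" (the principal point, pixels), "D" ([k1, k2, p1, p2, k3] as OpenCV has them; the pictures are not rectified), "T" (4x4, takes a point from camera to world coordinates). Camera axes: x right, y down, z forward; pixel columns grow to the right and rows downward; lengths in m; the calibration is good to about 2 mm. A picture is of the moment at which its call begins. calibration takes no time and is no camera call.
- env.close_job(): hands the job in; it is judged then, once.
The state is a dict: "time_s": time; "q": joint angles; "qvel": joint speeds; "joint_efforts": joint torques, N m; "position": TCP position; "tool_rot": TCP orientation; "ft_force": force on the tool from outside, world axes, zero at the start; "wrist_torque": the same for the moment, N m; "grip_width": finger opening in m; "gripper_force": force on a finger pad.
Only numpy, scipy, OpenCV 4.12 (cv2) and the standard library are available. Lean on these libraries where they do the work, as an engineer would, in place of code of your own. Each camera call takes 0.05 s, during which the arm holds its last target. There are 200 camera calls.

## Working session

There is one attempt and no reset: what is moved stays moved. The work goes in short steps, Python scripts to look and compute and a shell command to move; the robot and the scene stay as the last step left them, time stands still between calls to the robot, and variables do not carry over. Pictures are saved under pics/ and viewed, at most 10 in all, crops included, and the job is handed in when it is done.

```bash
ls; mkdir -p pics; python3 - <<'E'
from rig import env, optics
import cv2
for n in("scene","top"):
    c=optics.calibration(n);print(n,c)
    cv2.imwrite(f"pics/{n}0.png",optics.get_image(n)[:,:,::-1])
s=env.observe();print(s,env.hold_point_z)
E
```

```text
pics
scene {'fov_y': 45.359287667418535, 'cx': 257.2874632211479, 'cy': 198.8159589356053, 'D': array([-0.05599092,  0.        ,  0.        ,  0.        ,  0.        ]), 'T': array([[ 0.60424975, -0.46233192,  0.6489464 , -0.26877966],
       [-0.79679333, -0.34894944,  0.49330993, -0.49428408],
       [-0.00162345, -0.81515857, -0.5792356 ,  0.67221385],
       [ 0.        ,  0.        ,  0.        ,  1.        ]])}
top {'fov_y': 56.6462661958534, 'cx': 255.86741137167698, 'cy': 192.52338816517738, 'D': array([-0.10952536,  0.        ,  0.        ,  0.        ,  0.        ]), 'T': array([[-0.00763611, -0.98167788,  0.19039491,  0.22640878],
       [-0.99989489,  0.00514909, -0.01355375,  0.05062699],
       [ 0.01232506, -0.19047839, -0.98161401,  0.89890712],
       [ 0.        ,  0.        ,  0.        ,  1.        ]])}
{'time_s': 0.1, 'q': array([ 6.46696213e+01,  2.18361910e+01,  7.43785628e+01,  1.14832003e-03,
        8.38573660e+01, -1.23371692e+01]), 'qvel': array([-0.10546342, -0.03892634, -0.13965044,  0.04428218,  0.02993452,
       -0.02769274]), 'joint_efforts': array([ 3.26882371e-03, -4.49225450e+01, -2.31656188e+01, -9.76381421e-05,
        3.64523512e-03,  6.60937843e-06]), 'position': array([0.12355822, 0.53568033, 0.23079319]), 'tool_rot': array([[-9.74396153e-01,  2.24837335e-01, -5.56540847e-04],
       [ 2.24837839e-01,  9.74395541e-01, -1.12918148e-03],
       [ 2.88408765e-04, -1.22540154e-03, -9.99999208e-01]]), 'ft_force': array([ 0.54524426, -0.64334094,  0.13380348]), 'wrist_torque': array([-0.01782848,  0.02545766, -0.01903392]), 'gripper_force': 0.0, 'grip_width': 0.08529073080126708} 0.0187
```

View pics/scene0.png

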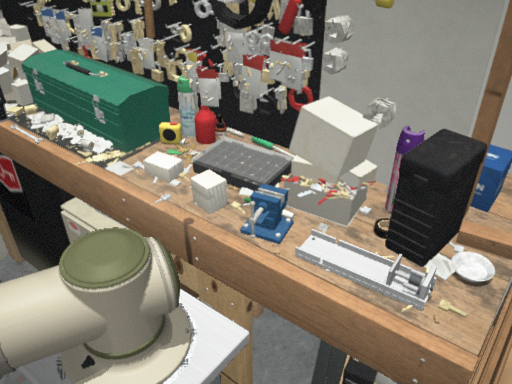

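View pics/top0.png

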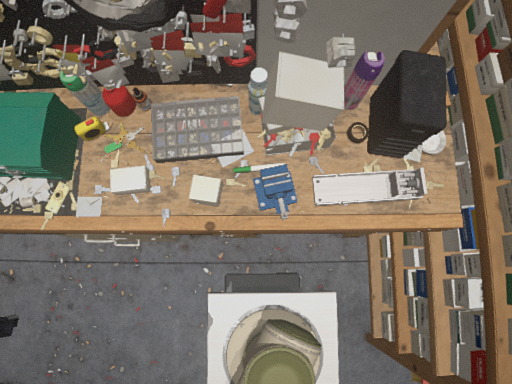

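The overhead view shows the low carton at about (128,180), the tall one at (205,190) and the tray from (315,190) to (425,185), with its spring end on the right. The blue vise at (275,190) stands between them. The scene view agrees. Next I'll segment the tops.

```bash
cat > h.py <<'E'
import numpy as np, cv2
from rig import env, optics
def cam(n):
    c=optics.calibration(n);f=192/np.tan(np.radians(c['fov_y']/2))
    return np.array([[f,0,c['cx']],[0,f,c['cy']],[0,0,1]]),c['D'],c['T']
def ray(n,px,z):
    K,D,T=cam(n);u=cv2.undistortPoints(np.array(px,float).reshape(-1,1,2),K,D).reshape(-1,2)
    d=np.c_[u,np.ones(len(u))]@T[:3,:3].T;o=T[:3,3]
    return o+d*((z-o[2])/d[:,2])[:,None]
def proj(n,P):
    K,D,T=cam(n);R=T[:3,:3].T
    return cv2.projectPoints(np.array(P,float).reshape(-1,1,3),cv2.Rodrigues(R)[0],-R@T[:3,3],K,D)[0].reshape(-1,2)
def blob(im,box,z,n="top",thr=(60,185)):
    x0,y0,x1,y1=box;c=im[y0:y1,x0:x1];h=cv2.cvtColor(c,cv2.COLOR_RGB2HSV)
    m=((h[...,1]<thr[0])&(h[...,2]>thr[1])).astype(np.uint8)
    m=cv2.morphologyEx(m,cv2.MORPH_OPEN,np.ones((3,3)))
    k=max(cv2.findContours(m,0,1)[0],key=cv2.contourArea)
    P=ray(n,k.reshape(-1,2)+[x0,y0],z)
    r=cv2.minAreaRect((P[:,:2]*1000).astype(np.float32))
    return r,cv2.boundingRect(k+np.array([x0,y0]))
E
python3 - <<'E'
from h import *
im=optics.get_image("top");sc=optics.get_image("scene")
a=cv2.resize(im[150:230,90:240,::-1],None,fx=5,fy=5,interpolation=3)
b=cv2.resize(im[150:230,290:440,::-1],None,fx=5,fy=5,interpolation=3)
cv2.imwrite("pics/a.png",a[:300*2,:750]);cv2.imwrite("pics/b.png",b)
for box,z in(((100,160,155,200),.043),((182,168,228,208),.075)):
  for t in (150,185,205,220): print(t,blob(im,box,z,thr=(60,t)))
E
```

```text
150 (((428.6020202636719, 371.4104919433594), (62.095436096191406, 116.2612075805664), 5.237560749053955), (100, 165, 46, 28))
185 (((430.5702209472656, 359.1856384277344), (59.93048095703125, 90.57671356201172), 6.271461009979248), (110, 165, 36, 27))
205 (((429.9773864746094, 359.32122802734375), (57.32271194458008, 87.39002227783203), 6.001909255981445), (110, 166, 35, 26))
220 (((436.94171142578125, 325.8054504394531), (45.4033317565918, 15.052302360534668), 13.310050964355469), (137, 167, 8, 18))
150 (((397.4580383300781, 160.86740112304688), (68.45681762695312, 59.16038513183594), 81.34561157226562), (189, 175, 32, 27))
185 (((397.7418212890625, 161.42654418945312), (67.26646423339844, 58.077293395996094), 81.3524398803711), (189, 175, 31, 27))
205 (((397.6340026855469, 161.06951904296875), (64.15721893310547, 56.80918884277344), 81.34941101074219), (190, 175, 30, 27))
220 (((397.5202941894531, 161.03302001953125), (61.82113265991211, 55.702674865722656), 80.91709899902344), (190, 176, 29, 26))
```

View pics/a.png

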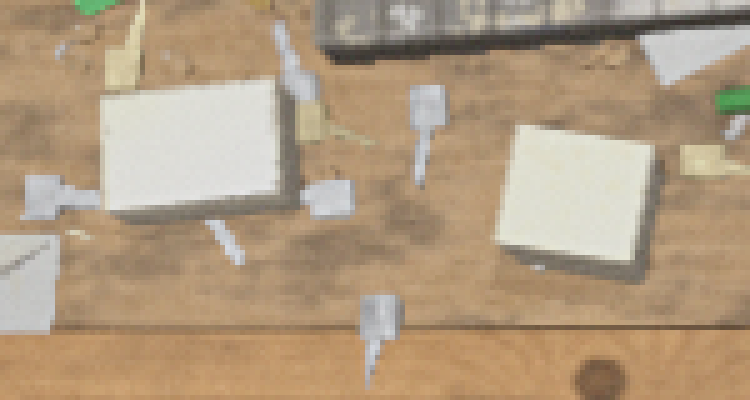

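View pics/b.png

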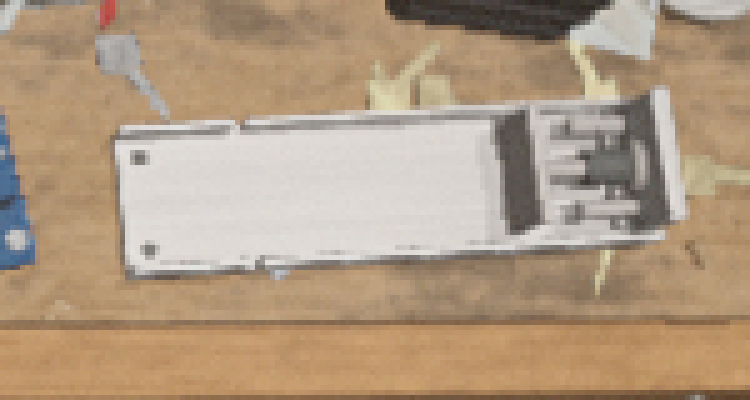

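```bash
python3 - <<'E'
from h import *
im=optics.get_image("top");sc=optics.get_image("scene")
g=lambda a:np.clip((a.astype(float)-90)*1.6,0,255).astype(np.uint8)
a=cv2.resize(g(im[165:211,308:432,::-1]),None,fx=6,fy=6,interpolation=0)
b=cv2.resize(g(sc[225:305,285:440,::-1]),None,fx=4,fy=4,interpolation=0)
c=np.zeros((600,750,3),np.uint8);c[:276,:744]=a;c[280:600,:620]=b
cv2.imwrite("pics/c.png",c)
E
```

```text
(no output)
```

View pics/c.png

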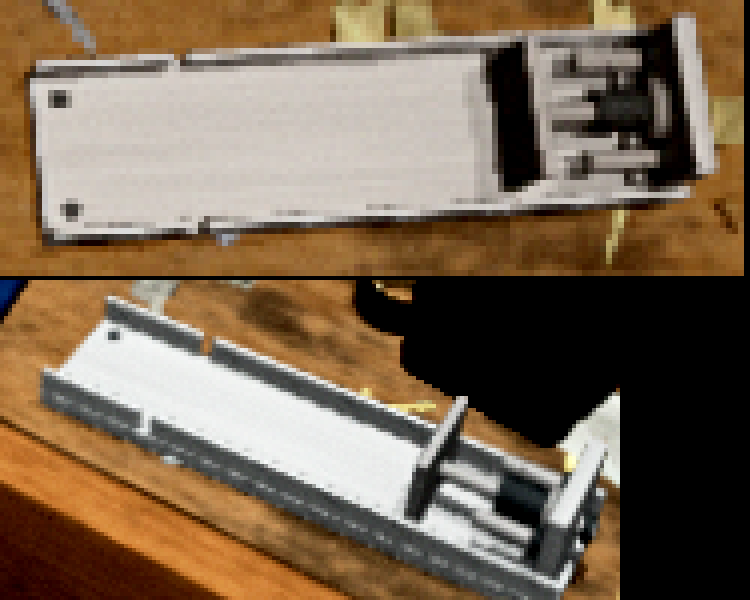

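```bash
python3 - <<'E'
from h import *
t=lambda p:np.array(p,float)/6-.5+[308,165]
s=lambda p:(np.array(p,float)-[0,280])/4-.5+[285,225]
np.set_printoptions(precision=4,suppress=True)
print("top z25 farL farR(530) nearL nearR\n",ray("top",t([(34,63),(530,37),(45,235),(690,188)]),.025)[:,:2])
print("floor-left edge z10\n",ray("top",t([(36,78),(43,228)]),.01)[:,:2])
print("bracket top outer z60\n",ray("top",t([(695,14),(717,172)]),.06)[:,:2])
print("screws z10",ray("top",t([(60,99),(71,210)]),.01)[:,:2])
print("scene nearL farL notch near/far, nearR\n",ray("scene",s([(42,370),(109,298),(562,580)]),.025)[:,:2])
print("scene screw",ray("scene",s([(114,335)]),.01)[:,:2])
print("follower top z57 top: ",ray("top",t([(527,36),(543,185)]),.057)[:,:2])
print("follower top scene: ",ray("scene",s([(417,458),(462,400)]),.057)[:,:2])
E
```

```text
top z25 farL farR(530) nearL nearR
 [[ 0.4404 -0.1071]
 [ 0.4517 -0.3243]
 [ 0.3668 -0.1089]
 [ 0.385  -0.3904]]
floor-left edge z10
 [[ 0.4375 -0.1104]
 [ 0.3722 -0.1109]]
bracket top outer z60
 [[ 0.4527 -0.3826]
 [ 0.3853 -0.3853]]
screws z10 [[ 0.4282 -0.1204]
 [ 0.3799 -0.1232]]
scene nearL farL notch near/far, nearR
 [[ 0.3639 -0.1135]
 [ 0.4369 -0.1101]
 [ 0.3862 -0.3903]]
scene screw [[ 0.4272 -0.1205]]
follower top z57 top:  [[ 0.4438 -0.3093]
 [ 0.3808 -0.3107]]
follower top scene:  [[ 0.3873 -0.3107]
 [ 0.4391 -0.3116]]
```

Estimates in world coordinates:

| Object | Centre | Orientation |
|---|---|---|
| Tall carton | (0.3975, 0.161) | width axis at -8.65° |
| Low carton | (0.430, 0.359) | width axis at +6.3° |
| Tray | about (0.411, -0.250) | x axis at -86.4° |

I'll grip both cartons across their width, with the fingers staying above the tray walls.

```bash
python3 -m jog '[{"linear":[-0.732,-0.633,0.05]},{"linear":[-0.732,-0.633,0.05]},{"linear":[-0.732,-0.633,0.05]},{"linear":[-0.732,-0.633,0.05]},{"linear":[-0.732,-0.633,0.05]},{"linear":[-0.732,-0.633,0.05]},{"linear":[-0.732,-0.633,0.05]},{"linear":[-0.732,-0.633,0.05]},{"linear":[-0.732,-0.633,0.05]},{"linear":[-0.732,-0.633,0.05]},{"linear":[-0.732,-0.633,0.05]},{"linear":[-0.732,-0.633,0.05]}]' 1 40; python3 -m jog '[{"roll":1},{"roll":1},{"roll":1},{"roll":1},{"roll":1},{"roll":1},{"roll":1},{"roll":1},{"roll":1},{"roll":1},{"roll":1},{"roll":1}]'; python3 -m jog '[{"roll":1},{"roll":1},{"roll":1},{"roll":1},{"roll":1},{"roll":0.13},{},{}]'
```

```text
invalid input
invalid input
invalid input
```

Every row probably needs both keys.

```bash
python3 -m jog '[{"linear":[-0.732,-0.633,0.05],"roll":1},{"linear":[0,0,0],"roll":-1}]' 1 40
```

```text
time_s: 0.47
position: [0.148, 0.5018, 0.2288]
tool_rot: [[-0.973, 0.23, 0.0], [0.23, 0.973, -0.003], [-0.001, -0.003, -1.0]]
ft_force: [0.6, 0.3, 0.8]
grip_width: 0.0854
gripper_force: 0.0
```

```bash
python3 -m jog '[{"linear":[-0.732,-0.633,0.05],"roll":0},{"linear":[-0.732,-0.633,0.05],"roll":0},{"linear":[-0.732,-0.633,0.05],"roll":0},{"linear":[-0.732,-0.633,0.05],"roll":0},{"linear":[-0.732,-0.633,0.05],"roll":0},{"linear":[-0.732,-0.633,0.05],"roll":0},{"linear":[-0.732,-0.633,0.05],"roll":0},{"linear":[-0.732,-0.633,0.05],"roll":0},{"linear":[-0.732,-0.633,0.05],"roll":0},{"linear":[-0.732,-0.633,0.05],"roll":0},{"linear":[-0.732,-0.633,0.05],"roll":0},{"linear":[0,0,0],"roll":1}]'; python3 -m jog '[{"linear":[0,0,0],"roll":1},{"linear":[0,0,0],"roll":1},{"linear":[0,0,0],"roll":1},{"linear":[0,0,0],"roll":1},{"linear":[0,0,0],"roll":1},{"linear":[0,0,0],"roll":1},{"linear":[0,0,0],"roll":1},{"linear":[0,0,0],"roll":1},{"linear":[0,0,0],"roll":1},{"linear":[0,0,0],"roll":1},{"linear":[0,0,0],"roll":1},{"linear":[0,0,0],"roll":1}]'; python3 -m jog '[{"linear":[0,0,0],"roll":1},{"linear":[0,0,0],"roll":1},{"linear":[0,0,0],"roll":1},{"linear":[0,0,0],"roll":1},{"linear":[0,0,0],"roll":0.13},{"linear":[0,0,0],"roll":0},{"linear":[0,0,0],"roll":0},{"linear":[0,0,0],"roll":0}]'
```

```text
time_s: 1.47
position: [0.4011, 0.1564, 0.207]
tool_rot: [[-0.95, 0.312, 0.001], [0.312, 0.95, -0.001], [-0.001, -0.001, -1.0]]
ft_force: [-0.2, -0.1, 0.5]
grip_width: 0.0852
gripper_force: 0.0
time_s: 2.47
position: [0.3977, 0.1608, 0.2074]
tool_rot: [[-0.204, 0.979, 0.0], [0.979, 0.204, 0.0], [0.0, 0.0, -1.0]]
ft_force: [-0.2, -0.2, -0.6]
grip_width: 0.0855
gripper_force: 0.0
time_s: 3.13
position: [0.3977, 0.1608, 0.2073]
tool_rot: [[0.149, 0.989, 0.0], [0.989, -0.149, 0.0], [0.0, 0.0, -1.0]]
ft_force: [0.7, -0.5, 0.1]
grip_width: 0.0853
gripper_force: 0.0
```

```bash
python3 -m jog '[{"linear":[0,0,0.9],"roll":0},{"linear":[0,0,0.9],"roll":0},{"linear":[0,0,0.9],"roll":0},{"linear":[0,0,0.8],"roll":0},{"linear":[0,0,0.5],"roll":0},{"linear":[0,0,0.3],"roll":0},{"linear":[0,0,0],"roll":0},{"linear":[0,0,0],"roll":0}]'; python3 -m jog '[{"linear":[0,0,0],"roll":0},{"linear":[0,0,0],"roll":0},{"linear":[0,0,0],"roll":0},{"linear":[0,0,0],"roll":0},{"linear":[0,0,0],"roll":0},{"linear":[0,0,0],"roll":0},{"linear":[0,0,0],"roll":0},{"linear":[0,0,0],"roll":0},{"linear":[0,0,0],"roll":0},{"linear":[0,0,0],"roll":0},{"linear":[0,0,0],"roll":0},{"linear":[0,0,0],"roll":0}]' -1 30
```

```text
time_s: 3.8
position: [0.3977, 0.1608, 0.0353]
tool_rot: [[0.15, 0.989, -0.001], [0.989, -0.15, -0.0], [-0.0, -0.001, -1.0]]
ft_force: [-0.3, 0.5, 0.1]
grip_width: 0.0857
gripper_force: 0.0
time_s: 4.8
position: [0.3984, 0.1609, 0.0364]
tool_rot: [[0.15, 0.989, 0.002], [0.989, -0.15, 0.0], [0.001, 0.002, -1.0]]
ft_force: [0.4, 0.1, 8.1]
grip_width: 0.0588
gripper_force: 32.3
```

```bash
python3 -m jog '[{"linear":[0,0,-0.5],"roll":0},{"linear":[0,0,-0.8],"roll":0},{"linear":[0,0,-0.8],"roll":0},{"linear":[0,0,-0.8],"roll":0},{"linear":[0,0,-0.8],"roll":0},{"linear":[0,0,-0.8],"roll":-0.82},{"linear":[0,0,0],"roll":-0.81},{"linear":[0,0,0],"roll":-0.81},{"linear":[0,-0.3,0],"roll":0},{"linear":[0,-0.33,0],"roll":0},{"linear":[0,0,0],"roll":0},{"linear":[0,0,0],"roll":0}]'; python3 -m jog '[{"linear":[-0.5,0,0],"roll":0},{"linear":[-0.9,0,0],"roll":0},{"linear":[-0.9,0,0],"roll":0},{"linear":[-0.9,0,0],"roll":0},{"linear":[-0.9,0,0],"roll":0},{"linear":[-0.9,0,0],"roll":0},{"linear":[-0.9,0,0],"roll":0},{"linear":[-0.9,0,0],"roll":0},{"linear":[-0.9,0,0],"roll":0},{"linear":[-0.9,0,0],"roll":0},{"linear":[-0.9,0,0],"roll":0},{"linear":[-0.5,0,0],"roll":0}]'; python3 -m jog '[{"linear":[-0.65,0.3,0],"roll":0},{"linear":[0,0,0],"roll":0},{"linear":[0,0,0],"roll":0},{"linear":[0,0,0],"roll":0}]'; python3 - <<'E'
from h import *
im=optics.get_image("top");sc=optics.get_image("scene")
cv2.imwrite("pics/d.png",np.vstack([cv2.resize(im[110:230,280:450,::-1],(425,300)),cv2.resize(sc[150:310,270:440,::-1],(425,300*400//300))[:300]]))
E
```

```text
time_s: 5.8
position: [0.3724, 0.1593, 0.2158]
tool_rot: [[-0.062, 0.998, 0.001], [0.998, 0.062, 0.0], [0.0, 0.001, -1.0]]
ft_force: [0.6, 0.2, -1.2]
grip_width: 0.0587
gripper_force: 33.6
time_s: 6.8
position: [0.3977, -0.2441, 0.2153]
tool_rot: [[-0.06, 0.998, 0.001], [0.998, 0.06, -0.001], [-0.001, 0.0, -1.0]]
ft_force: [0.3, -0.0, -1.7]
grip_width: 0.0586
gripper_force: 33.5
time_s: 7.13
position: [0.4109, -0.2649, 0.2151]
tool_rot: [[-0.062, 0.998, -0.0], [0.998, 0.062, 0.001], [0.001, -0.0, -1.0]]
ft_force: [-0.2, 0.1, -1.7]
grip_width: 0.0582
gripper_force: 33.5
```

View pics/d.png

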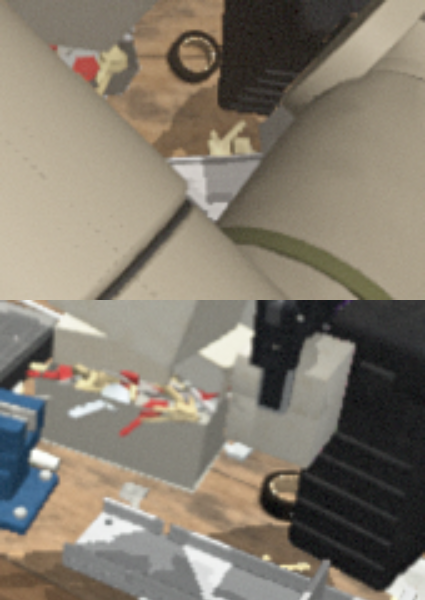

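```bash
python3 -m jog '[{"linear":[0,0.02,0.6],"roll":0},{"linear":[0,0,0.8],"roll":0},{"linear":[0,0,0.8],"roll":0},{"linear":[0,0,0.8],"roll":0},{"linear":[0,0,0.45],"roll":0},{"linear":[0,0,0.2],"roll":0},{"linear":[0,0,0],"roll":0},{"linear":[0,0,0],"roll":0}]'; python3 - <<'E'
from h import *
im=optics.get_image("top");sc=optics.get_image("scene")
cv2.imwrite("pics/e.png",cv2.resize(sc[200:310,280:440,::-1],None,fx=5,fy=5,interpolation=2))
E
```

```text
time_s: 7.9
position: [0.4122, -0.2652, 0.0702]
tool_rot: [[-0.063, 0.998, 0.001], [0.998, 0.063, -0.001], [-0.001, 0.001, -1.0]]
ft_force: [-0.4, -0.0, -0.8]
grip_width: 0.0587
gripper_force: 33.4
```

View pics/e.png

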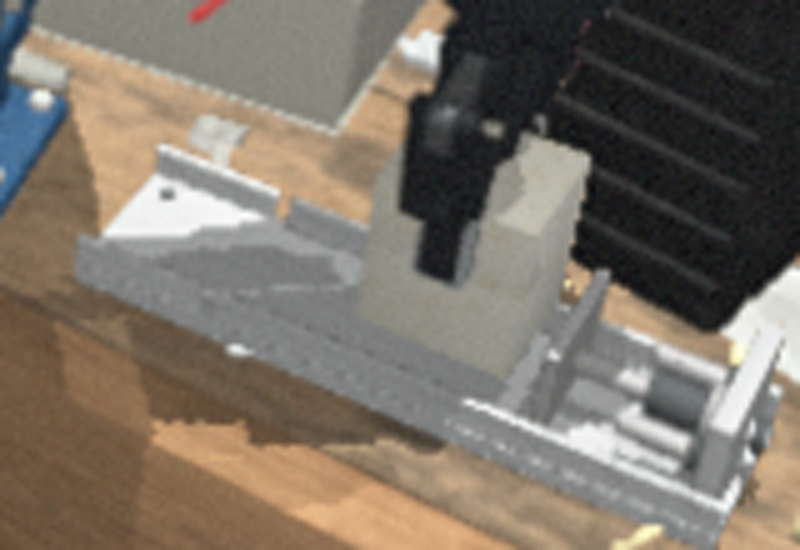

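```bash
python3 - <<'E'
from h import *
np.set_printoptions(precision=4,suppress=True)
s=lambda p:np.array(p,float)/5-.5+[280,200]
c=np.array([.4113,-.2497]);a=np.radians(3.6);u=np.array([np.sin(a),-np.cos(a)]);v=np.array([np.cos(a),np.sin(a)])
def tr(P):d=P[:,:2]-c;return np.c_[d@u,d@v]*1000
print("carton bottom",tr(ray("scene",s([(363,308),(503,378)]),.034)))
print("carton top",tr(ray("scene",s([(540,232),(589,155)]),.109)))
print("near wall outer top L,R; far L",tr(ray("scene",s([(80,238),(725,502),(162,148)]),.025)))
print("far wall outer/inner bottom pts; far wall top",tr(ray("scene",s([(285,205),(365,237)]),.025)))
print("follower top",tr(ray("scene",s([(548,350),(603,275)]),.057)))
E
```

```text
carton bottom [[-16.4099 -21.7247]
 [ 45.9657 -28.4011]]
carton top [[ 47.4902 -26.7277]
 [ 47.2482  26.9765]]
near wall outer top L,R; far L [[-137.8559  -38.4013]
 [ 138.2714  -35.3893]
 [-137.3159   34.2116]]
far wall outer/inner bottom pts; far wall top [[-74.4796  28.9825]
 [-36.8936  28.7371]]
follower top [[ 60.4595 -28.6953]
 [ 63.6819  23.9456]]
```

```bash
python3 -m jog '[{"linear":[0,0,0.1],"roll":0},{"linear":[0,0,0.1],"roll":0},{"linear":[0,0,0.1],"roll":0},{"linear":[0,0,0.1],"roll":0},{"linear":[0,0,0],"roll":0},{"linear":[0,0,0],"roll":0}]';  python3 -m jog '[{"linear":[0,0,0.05],"roll":0},{"linear":[0,0,0.05],"roll":0},{"linear":[0,0,0],"roll":0},{"linear":[0,0,0],"roll":0}]'
```

```text
time_s: 8.5
position: [0.4117, -0.2651, 0.0531]
tool_rot: [[-0.062, 0.998, -0.0], [0.998, 0.062, 0.0], [0.0, -0.0, -1.0]]
ft_force: [-0.5, 0.2, -1.0]
grip_width: 0.0587
gripper_force: 33.4
time_s: 8.83
position: [0.4117, -0.2651, 0.0492]
tool_rot: [[-0.062, 0.998, -0.0], [0.998, 0.062, 0.0], [0.0, -0.0, -1.0]]
ft_force: [0.5, 0.3, -1.9]
grip_width: 0.0584
gripper_force: 33.4
```

```bash
python3 -m jog '[{"linear":[0,0,0.025],"roll":0},{"linear":[0,0,0.025],"roll":0},{"linear":[0,0,0],"roll":0},{"linear":[0,0,0],"roll":0}]';python3 -m jog '[{"linear":[0,0,0.025],"roll":0},{"linear":[0,0,0],"roll":0},{"linear":[0,0,0],"roll":0}]'
```

```text
time_s: 9.17
position: [0.4117, -0.2651, 0.0473]
tool_rot: [[-0.062, 0.998, -0.0], [0.998, 0.062, 0.0], [0.0, -0.0, -1.0]]
ft_force: [-1.2, 0.1, -1.3]
grip_width: 0.0586
gripper_force: 33.4
time_s: 9.42
position: [0.4118, -0.2652, 0.0465]
tool_rot: [[-0.062, 0.998, 0.0], [0.998, 0.062, -0.0], [-0.0, 0.0, -1.0]]
ft_force: [-0.2, 0.2, 0.1]
grip_width: 0.0584
gripper_force: 33.5
```

```bash
python3 -m jog '[{"linear":[0,0,0],"roll":0},{"linear":[0,0,0],"roll":0},{"linear":[0,0,0],"roll":0},{"linear":[0,0,0],"roll":0},{"linear":[0,0,0],"roll":0},{"linear":[0,0,0],"roll":0},{"linear":[0,0,0],"roll":0},{"linear":[0,0,0],"roll":0},{"linear":[0,0,0],"roll":0},{"linear":[0,0,0],"roll":0}]' 1;python3 -m jog '[{"linear":[0,0,-0.5],"roll":0},{"linear":[0,0,-0.9],"roll":0},{"linear":[0,0,-0.9],"roll":0},{"linear":[0,0,-0.9],"roll":0},{"linear":[0,0,-0.9],"roll":0},{"linear":[0,0,-0.5],"roll":0},{"linear":[0,-0.6,0],"roll":0},{"linear":[0,-0.4,0],"roll":0},{"linear":[0,0,0],"roll":0},{"linear":[0,0,0],"roll":0}]'; python3 - <<'E'
from h import *
im=optics.get_image("top");sc=optics.get_image("scene")
cv2.imwrite("pics/f.png",cv2.resize(sc[200:310,280:440,::-1],None,fx=5,fy=5,interpolation=2))
E
```

```text
time_s: 10.25
position: [0.4117, -0.2651, 0.0463]
tool_rot: [[-0.062, 0.998, -0.0], [0.998, 0.062, 0.0], [0.0, -0.0, -1.0]]
ft_force: [0.1, 0.5, 1.3]
grip_width: 0.0853
gripper_force: 0.0
time_s: 11.08
position: [0.3717, -0.2676, 0.2305]
tool_rot: [[-0.061, 0.998, 0.0], [0.998, 0.061, -0.0], [-0.0, 0.0, -1.0]]
ft_force: [0.6, 0.1, 0.0]
grip_width: 0.0853
gripper_force: 0.0
```

View pics/f.png

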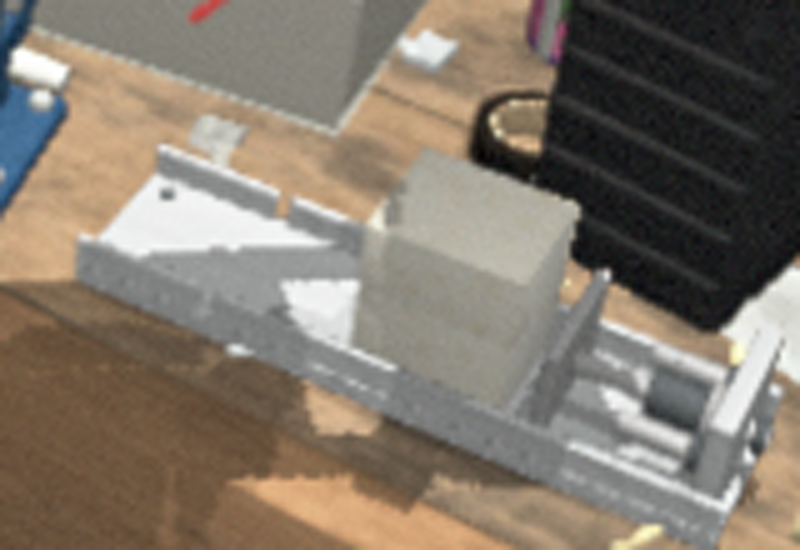

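The tall carton stands upright and straight in the channel, just short of the plate: its top is around (480,220) and the plate around (575,345). Now the low carton.

```bash
python3 -m jog '[{"linear":[0.5,0,0],"roll":0},{"linear":[0.9,0,0],"roll":0},{"linear":[0.9,0,0],"roll":0},{"linear":[0.9,0,0],"roll":0},{"linear":[0.9,0,0],"roll":0},{"linear":[0.9,0,0],"roll":0},{"linear":[0.9,0,0],"roll":0},{"linear":[0.9,0,0],"roll":0},{"linear":[0.9,0,0],"roll":0},{"linear":[0.9,0,0],"roll":0},{"linear":[0.9,0,0],"roll":0},{"linear":[0.9,0,0],"roll":0}]'; python3 -m jog '[{"linear":[0.85,0.4,0],"roll":0},{"linear":[0.85,0.4,0],"roll":0},{"linear":[0.85,0.4,0],"roll":0},{"linear":[0.85,0.4,0],"roll":0},{"linear":[0.85,0.4,0],"roll":0},{"linear":[0.85,0.42,0],"roll":0},{"linear":[0.04,0,0],"roll":-0.54},{"linear":[0,0,0],"roll":0},{"linear":[0,0,0],"roll":0},{"linear":[0,0,0],"roll":0}]'
```

```text
time_s: 12.18
position: [0.3459, 0.1499, 0.2304]
tool_rot: [[-0.063, 0.998, 0.0], [0.998, 0.063, 0.0], [0.0, 0.0, -1.0]]
ft_force: [0.9, -0.9, -0.1]
grip_width: 0.0857
gripper_force: 0.0
time_s: 13.02
position: [0.4297, 0.3584, 0.2302]
tool_rot: [[-0.108, 0.994, -0.0], [0.994, 0.108, -0.0], [-0.0, -0.0, -1.0]]
ft_force: [-0.5, -0.4, 1.0]
grip_width: 0.0858
gripper_force: 0.0
```

```bash
python3 -m jog '[{"linear":[0,0,0.9],"roll":0},{"linear":[0,0,0.9],"roll":0},{"linear":[0,0,0.9],"roll":0},{"linear":[0,0,0.9],"roll":0},{"linear":[0,0,0.8],"roll":0},{"linear":[0,0,0.5],"roll":0},{"linear":[0,0,0.3],"roll":0},{"linear":[0,0,0.155],"roll":0},{"linear":[0,0,0],"roll":0},{"linear":[0,0,0],"roll":0}]'; python3 -m jog '[{"linear":[0,0,0],"roll":0},{"linear":[0,0,0],"roll":0},{"linear":[0,0,0],"roll":0},{"linear":[0,0,0],"roll":0},{"linear":[0,0,0],"roll":0},{"linear":[0,0,0],"roll":0},{"linear":[0,0,0],"roll":0},{"linear":[0,0,0],"roll":0},{"linear":[0,0,0],"roll":0},{"linear":[0,0,0],"roll":0},{"linear":[0,0,0],"roll":0},{"linear":[0,0,0],"roll":0}]' -1 50
```

```text
time_s: 13.85
position: [0.4303, 0.3586, 0.0169]
tool_rot: [[-0.108, 0.994, 0.001], [0.994, 0.108, 0.0], [0.0, 0.001, -1.0]]
ft_force: [0.6, -0.6, 0.2]
grip_width: 0.0855
gripper_force: 0.0
time_s: 14.85
position: [0.4305, 0.359, 0.0174]
tool_rot: [[-0.109, 0.994, 0.002], [0.994, 0.109, 0.001], [0.001, 0.002, -1.0]]
ft_force: [-1.6, -0.9, 5.0]
grip_width: 0.059
gripper_force: 54.5
```

```bash
python3 -m jog '[{"linear":[0,0,-0.4],"roll":0},{"linear":[0,0,-0.7],"roll":0},{"linear":[0,0,-0.9],"roll":0},{"linear":[0,0,-0.9],"roll":0},{"linear":[0,0,-0.9],"roll":0},{"linear":[0,0,-0.8],"roll":0},{"linear":[0,0,-0.4],"roll":0.54},{"linear":[0,-0.475,0],"roll":0},{"linear":[-0.5,-0.475,0],"roll":0},{"linear":[-0.7,-0.475,0],"roll":0},{"linear":[-0.8,-0.475,0],"roll":0},{"linear":[-0.8,-0.475,0],"roll":0}]'; python3 -m jog '[{"linear":[-0.9,0,0],"roll":0},{"linear":[-0.9,0,0],"roll":0},{"linear":[-0.9,0,0],"roll":0},{"linear":[-0.9,0,0],"roll":0},{"linear":[-0.9,0,0],"roll":0},{"linear":[-0.9,0,0],"roll":0},{"linear":[-0.9,0,0],"roll":0},{"linear":[-0.9,0,0],"roll":0},{"linear":[-0.9,0,0],"roll":0},{"linear":[-0.9,0,0],"roll":0},{"linear":[-0.9,0,0],"roll":0},{"linear":[-0.59,0,0],"roll":0}]'; python3 -m jog '[{"linear":[0,0.5,0],"roll":0},{"linear":[0,0.44,0],"roll":0},{"linear":[0,0,0],"roll":0},{"linear":[0,0,0],"roll":0},{"linear":[0,0,0],"roll":0}]'
```

```text
time_s: 15.85
position: [0.3406, 0.2401, 0.2163]
tool_rot: [[-0.063, 0.998, 0.001], [0.998, 0.063, 0.0], [0.0, 0.001, -1.0]]
ft_force: [1.3, 0.5, -0.8]
grip_width: 0.0591
gripper_force: 54.2
time_s: 16.85
position: [0.3678, -0.1806, 0.2166]
tool_rot: [[-0.06, 0.998, 0.001], [0.998, 0.06, -0.001], [-0.001, 0.001, -1.0]]
ft_force: [-0.3, -0.0, -1.2]
grip_width: 0.0589
gripper_force: 54.2
time_s: 17.27
position: [0.4051, -0.175, 0.2163]
tool_rot: [[-0.063, 0.998, -0.0], [0.998, 0.063, -0.0], [-0.0, -0.0, -1.0]]
ft_force: [0.5, -0.7, -0.9]
grip_width: 0.0591
gripper_force: 54.3
```

```bash
python3 -m jog '[{"linear":[0,0.04,0.5],"roll":0},{"linear":[0,0,0.9],"roll":0},{"linear":[0,0,0.9],"roll":0},{"linear":[0,0,0.9],"roll":0},{"linear":[0,0,0.6],"roll":0},{"linear":[0,0,0.3],"roll":0},{"linear":[0,0,0.07],"roll":0},{"linear":[0,0,0],"roll":0},{"linear":[0,0,0],"roll":0}]';python3 -m jog '[{"linear":[0,0,0.1],"roll":0},{"linear":[0,0,0.1],"roll":0},{"linear":[0,0,0.1],"roll":0},{"linear":[0,0,0],"roll":0},{"linear":[0,0,0],"roll":0}]'
```

```text
time_s: 18.02
position: [0.4074, -0.1755, 0.0503]
tool_rot: [[-0.062, 0.998, 0.001], [0.998, 0.062, -0.001], [-0.001, 0.001, -1.0]]
ft_force: [0.5, 0.5, -0.1]
grip_width: 0.0591
gripper_force: 54.3
time_s: 18.43
position: [0.4071, -0.1752, 0.0372]
tool_rot: [[-0.062, 0.998, -0.0], [0.998, 0.062, 0.0], [0.0, -0.0, -1.0]]
ft_force: [0.3, 0.1, -0.6]
grip_width: 0.0593
gripper_force: 54.3
```

```bash
python3 -m jog '[{"linear":[0,0,0.1],"roll":0},{"linear":[0,0,0.075],"roll":0},{"linear":[0,0,0],"roll":0},{"linear":[0,0,0],"roll":0},{"linear":[0,0,0],"roll":0}]';python3 -m jog '[{"linear":[0,0,0.025],"roll":0},{"linear":[0,0,0.025],"roll":0},{"linear":[0,0,0],"roll":0},{"linear":[0,0,0],"roll":0}]';python3 -m jog '[{"linear":[0,0,0.02],"roll":0},{"linear":[0,0,0],"roll":0},{"linear":[0,0,0],"roll":0}]'; python3 - <<'E'
from h import *
sc=optics.get_image("scene")
cv2.imwrite("pics/g.png",cv2.resize(sc[200:310,280:440,::-1],None,fx=5,fy=5,interpolation=2))
E
```

```text
time_s: 18.85
position: [0.4072, -0.1752, 0.0303]
tool_rot: [[-0.062, 0.998, -0.0], [0.998, 0.062, 0.0], [0.0, -0.0, -1.0]]
ft_force: [0.2, -0.3, -0.5]
grip_width: 0.0589
gripper_force: 54.3
time_s: 19.18
position: [0.4071, -0.1752, 0.0283]
tool_rot: [[-0.062, 0.998, -0.0], [0.998, 0.062, 0.0], [0.0, -0.0, -1.0]]
ft_force: [-0.2, 0.6, -0.5]
grip_width: 0.0591
gripper_force: 54.3
time_s: 19.43
position: [0.4072, -0.1752, 0.0275]
tool_rot: [[-0.062, 0.998, -0.0], [0.998, 0.062, 0.0], [0.0, -0.0, -1.0]]
ft_force: [0.3, -0.6, -0.3]
grip_width: 0.059
gripper_force: 54.4
```

View pics/g.png

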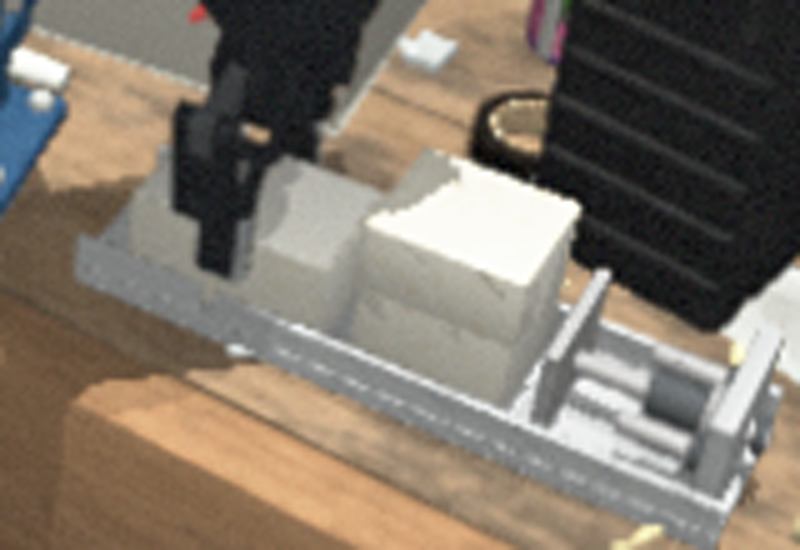

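The low carton lies in the channel behind the tall one, with a small gap at about (355,290). Now I'll push gently along -x of the tool.

```bash
python3 -m jog '[{"linear":[0,0,0.012],"roll":0},{"linear":[-0.04,0,0],"roll":0},{"linear":[-0.05,0,0],"roll":0},{"linear":[-0.05,0,0],"roll":0},{"linear":[-0.05,0,0],"roll":0},{"linear":[-0.05,0,0],"roll":0},{"linear":[-0.05,0,0],"roll":0},{"linear":[-0.05,0,0],"roll":0},{"linear":[0,0,0],"roll":0},{"linear":[0,0,0],"roll":0}]';python3 -m jog '[{"linear":[-0.04,0,0],"roll":0},{"linear":[-0.05,0,0],"roll":0},{"linear":[-0.05,0,0],"roll":0},{"linear":[-0.05,0,0],"roll":0},{"linear":[-0.05,0,0],"roll":0},{"linear":[0,0,0],"roll":0},{"linear":[0,0,0],"roll":0}]'
```

```text
time_s: 20.32
position: [0.4081, -0.1887, 0.0274]
tool_rot: [[-0.062, 0.998, 0.0], [0.998, 0.062, -0.0], [-0.0, 0.0, -1.0]]
ft_force: [0.0, 1.8, 5.3]
grip_width: 0.059
gripper_force: 55.0
time_s: 20.9
position: [0.4087, -0.1982, 0.0274]
tool_rot: [[-0.062, 0.998, 0.0], [0.998, 0.062, 0.0], [0.0, 0.0, -1.0]]
ft_force: [-0.7, 1.5, 4.9]
grip_width: 0.0589
gripper_force: 55.1
```

```bash
python3 -m jog '[{"linear":[-0.04,0,0],"roll":0},{"linear":[-0.05,0,0],"roll":0},{"linear":[-0.05,0,0],"roll":0},{"linear":[0,0,0],"roll":0},{"linear":[0,0,0],"roll":0}]';python3 -m jog '[{"linear":[-0.04,0,0],"roll":0},{"linear":[-0.05,0,0],"roll":0},{"linear":[-0.05,0,0],"roll":0},{"linear":[-0.05,0,0],"roll":0},{"linear":[0,0,0],"roll":0},{"linear":[0,0,0],"roll":0}]'
```

```text
time_s: 21.32
position: [0.4088, -0.2025, 0.0274]
tool_rot: [[-0.062, 0.998, -0.0], [0.998, 0.062, 0.002], [0.002, -0.0, -1.0]]
ft_force: [0.6, 10.0, 9.7]
grip_width: 0.059
gripper_force: 55.6
time_s: 21.82
position: [0.4092, -0.2095, 0.0274]
tool_rot: [[-0.062, 0.998, -0.001], [0.998, 0.062, 0.003], [0.003, -0.0, -1.0]]
ft_force: [0.3, 12.3, 10.7]
grip_width: 0.0592
gripper_force: 55.7
```

```bash
python3 -m jog '[{"linear":[-0.05,0,0],"roll":0},{"linear":[-0.05,0,0],"roll":0},{"linear":[-0.05,0,0],"roll":0},{"linear":[-0.05,0,0],"roll":0},{"linear":[0,0,0],"roll":0},{"linear":[0,0,0],"roll":0}]';python3 -m jog '[{"linear":[-0.025,0,0],"roll":0},{"linear":[-0.025,0,0],"roll":0},{"linear":[-0.025,0,0],"roll":0},{"linear":[0,0,0],"roll":0},{"linear":[0,0,0],"roll":0}]'
```

```text
time_s: 22.32
position: [0.4095, -0.217, 0.0274]
tool_rot: [[-0.062, 0.998, -0.001], [0.998, 0.062, 0.004], [0.004, -0.001, -1.0]]
ft_force: [1.8, 15.0, 12.7]
grip_width: 0.0588
gripper_force: 55.9
time_s: 22.73
position: [0.4097, -0.2195, 0.0274]
tool_rot: [[-0.062, 0.998, -0.001], [0.998, 0.062, 0.005], [0.005, -0.001, -1.0]]
ft_force: [2.0, 16.9, 12.9]
grip_width: 0.059
gripper_force: 56.0
```

```bash
python3 -m jog '[{"linear":[-0.025,0,0],"roll":0},{"linear":[-0.025,0,0],"roll":0},{"linear":[0,0,0],"roll":0},{"linear":[0,0,0],"roll":0}]'
```

```text
time_s: 23.07
position: [0.4098, -0.2214, 0.0274]
tool_rot: [[-0.062, 0.998, -0.001], [0.998, 0.062, 0.005], [0.005, -0.001, -1.0]]
ft_force: [2.8, 18.8, 13.5]
grip_width: 0.0591
gripper_force: 56.1
```

```bash
python3 -m jog '[{"linear":[-0.025,0,0],"roll":0},{"linear":[0,0,0],"roll":0},{"linear":[0,0,0],"roll":0},{"linear":[0,0,0],"roll":0}]'; python3 -m jog '[{"linear":[-0.02,0,0],"roll":0},{"linear":[0,0,0],"roll":0},{"linear":[0,0,0],"roll":0},{"linear":[0,0,0],"roll":0}]'; python3 - <<'E'
from h import *
sc=optics.get_image("scene")
cv2.imwrite("pics/i.png",cv2.resize(sc[200:310,280:440,::-1],None,fx=5,fy=5,interpolation=2))
E
```

```text
time_s: 23.4
position: [0.4098, -0.2222, 0.0274]
tool_rot: [[-0.062, 0.998, -0.001], [0.998, 0.062, 0.005], [0.005, -0.001, -1.0]]
ft_force: [1.7, 18.0, 14.3]
grip_width: 0.0594
gripper_force: 56.1
time_s: 23.73
position: [0.4098, -0.223, 0.0274]
tool_rot: [[-0.062, 0.998, -0.001], [0.998, 0.062, 0.006], [0.006, -0.001, -1.0]]
ft_force: [2.0, 18.7, 14.5]
grip_width: 0.0591
gripper_force: 56.1
```

View pics/i.png

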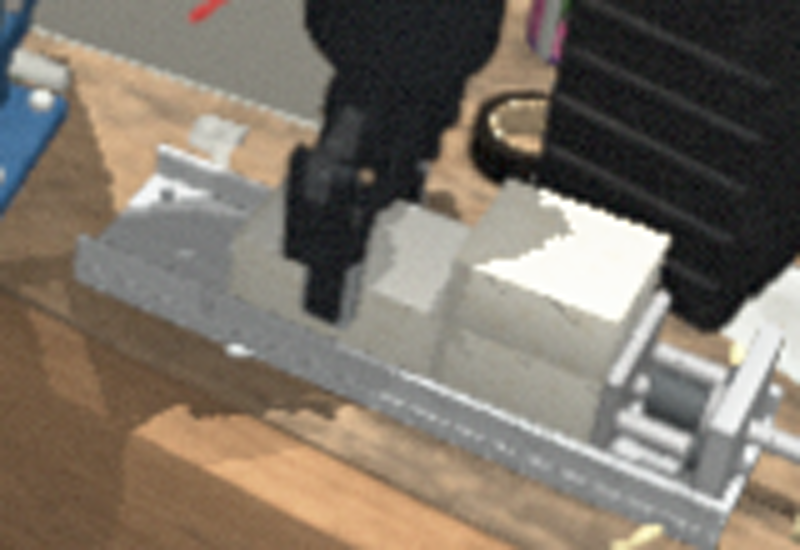

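```bash
python3 - <<'E'
from h import *
np.set_printoptions(precision=1,suppress=True)
s=lambda p:np.array(p,float)/5-.5+[280,200]
c=np.array([.4113,-.2497]);a=np.radians(3.6);u=np.array([np.sin(a),-np.cos(a)]);v=np.array([np.cos(a),np.sin(a)])
tr=lambda P:np.c_[(P[:,:2]-c)@u,(P[:,:2]-c)@v]*1000
print(tr(ray("scene",s([(548,350),(603,275),(612,382),(666,297)]),.057)))
print(tr(ray("scene",s([(525,285),(580,207),(613,320),(668,238)]),.085)))
print(tr(np.array([[.4098,-.223]])))
E
python3 -m jog '[{"linear":[-0.02,0,0],"roll":0},{"linear":[0,0,0],"roll":0},{"linear":[0,0,0],"roll":0},{"linear":[0,0,0],"roll":0}]'
```

```text
[[ 60.5 -28.7]
 [ 63.7  23.9]
 [ 86.9 -31.9]
 [ 89.   25.2]]
[[ 47.1 -30.3]
 [ 48.8  24.6]
 [ 81.5 -30.6]
 [ 84.   25.6]]
[[-26.7   0.2]]
time_s: 24.12
position: [0.4099, -0.2237, 0.0274]
tool_rot: [[-0.062, 0.998, -0.001], [0.998, 0.062, 0.006], [0.006, -0.001, -1.0]]
ft_force: [2.7, 19.4, 15.3]
grip_width: 0.0587
gripper_force: 56.1
```

```bash
for i in 1; do python3 -m jog '[{"linear":[-0.02,0,-0.01],"roll":0},{"linear":[0,0,0],"roll":0},{"linear":[0,0,0],"roll":0},{"linear":[0,0,0],"roll":0}]'; done; python3 -m jog '[{"linear":[-0.02,0,0],"roll":0},{"linear":[0,0,0],"roll":0},{"linear":[0,0,0],"roll":0},{"linear":[0,0,0],"roll":0}]'
```

```text
time_s: 24.45
position: [0.4099, -0.2237, 0.0274]
tool_rot: [[-0.062, 0.998, -0.002], [0.998, 0.062, 0.007], [0.007, -0.001, -1.0]]
ft_force: [3.7, 23.9, 10.6]
grip_width: 0.059
gripper_force: 55.7
time_s: 24.78
position: [0.4098, -0.2237, 0.0274]
tool_rot: [[-0.062, 0.998, -0.002], [0.998, 0.062, 0.009], [0.009, -0.001, -1.0]]
ft_force: [5.0, 27.6, 14.0]
grip_width: 0.0589
gripper_force: 55.9
```

The TCP has stopped advancing and the force climbs steeply, so the plate is on its hard stop with about 27 N at the wrist. I'll let it settle and hand in.

```bash
python3 -m jog '[{"linear":[0,0,0],"roll":0},{"linear":[0,0,0],"roll":0},{"linear":[0,0,0],"roll":0},{"linear":[0,0,0],"roll":0},{"linear":[0,0,0],"roll":0},{"linear":[0,0,0],"roll":0},{"linear":[0,0,0],"roll":0},{"linear":[0,0,0],"roll":0}]' && python3 -c "
from rig import env
print(env.close_job())"
```

```text
time_s: 25.45
position: [0.4098, -0.2237, 0.0275]
tool_rot: [[-0.062, 0.998, -0.002], [0.998, 0.062, 0.009], [0.009, -0.001, -1.0]]
ft_force: [5.3, 26.7, 12.8]
grip_width: 0.0593
gripper_force: 55.9
the job is handed in; nothing more can be done
None
```

Both cartons are in the tray and the row is held against the hard stop at about 27 N along the channel, measured at the wrist; I handed the job in at about 25 s, and no verdict was returned.

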